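# Scrape the bottle caps off the tipping drip tray

### The arm

A 6-joint arm with a two-finger parallel gripper is mounted at the origin on the work surface. World frame = base frame: x ahead of the robot, y to its left, z up, the work surface at z = 0. Lengths are in m, angles in rad, forces in N, time in s.
With the tool pointing down it reaches from about 0.3 to 0.85 m from the base axis. Payload 5.4 kg.
Tool frame: the origin (TCP) lies at the very end of the fingers, on their centre line; the grasp point (between the pads) lies 19 mm behind it; z points along the fingers, y is the line along which they close (so a half turn about z gives the same grasp; the last joint's range is limited). The gripper opens to 85 mm and grips with 20 to 120 N. Pads are 22 mm wide; open, the fingers measure 114 mm over their backs; the gripper's body (76 mm by 85 mm) begins 54 mm behind the grasp point. The pads swing forward as they close: fully open they stand 13 mm farther back than shut.
Start: joints at [-1.356, 0.158, 1.597, -0, 1.386, -0.21], TCP at [0.237, -0.524, 0.206] pointing down, gripper open.
Joint ranges: [-2.91, 2.91], [-0.94, 2.29], [0.18, 2.7], [-1.29, 4.43], [0.17, 2.64], [-3, 3]. Speed limits (rad/s): [2.57, 2.57, 3.14, 3.14, 3.14, 3.14].

### API

Orientations are given as a rotation vector (axis times angle).
In Python, from workcell import state, eyes, order gives the robot as it stands.
- The arm moves only by the tool drive_tool, never from a script. Its argument "steps" is a list that holds one entry, the list of rows, each a list of 7 numbers: the closure in counts, from 0 (fully open) to 255 (shut), then the shift along the tool's x, y, z in mm, then the turn, a rotation vector about the tool's x, y, z in rad. A call has 1 to 8 rows; each row is the pose to reach, as a shift and turn from the pose commanded when the call began, along the tool's axes at that moment; what a row does not reach only later rows make up. A row lasts 1/8 s, in which the tool goes at most 62.5 mm and 10.7 degrees, less where a joint would pass 70% of its speed; a pose out of reach is approached as far as the arm can. A call with a gripper value outside its range is refused whole. The fingers move at their own pace and stop on an object; "squeeze" is the grip in N (left out, the last holds). Time passes only in rows, so rows that repeat a pose let the fingers close. It gives the time, the measured TCP pose, the force, the opening and the grip force at its end, in the units of the state.
- state(): the state, without advancing time (a new reading comes with each control period).
- eyes.get_image(name): name is "scene" or "top" or "wrist"; returns a dict with "frame" (480x640x3 uint8, red, green, blue), "intrinsics" (3x3 intrinsics, pixels), "dist" ([k1, k2, p1, p2, k3] as OpenCV has them; the pictures are not rectified), "pose" (4x4, takes a point from camera to world coordinates). Camera axes: x right, y up, looking along -z (the intrinsics and any distortion apply to the point x, -y, -z); pixel columns grow to the right and rows downward; lengths in m; the calibration is good to about 2 mm. A picture is of the moment at which its call begins. There is no depth.
- order.job_done(): hands the job in; it is judged then, once.
The state is a dict: "time_s": time; "joint_pos": joint angles; "qvel": joint speeds; "effort": joint torques, N m; "position": TCP position; "eef_rot": TCP orientation; "force": force on the tool from outside, world axes, zero at the start; "ft_torque": the same for the moment, N m; "grip_width": finger opening in m; "grip_force": force on a finger pad.
Only numpy, scipy, OpenCV 4.12 (cv2) and the standard library are available. Lean on these libraries where they do the work, as an engineer would, in place of code of your own. Each camera call takes 0.05 s, during which the arm holds its last target. There are 200 camera calls.

### The job

Clear the stuck bottle caps off the drip tray: tip the tray up by its bar until it stops, take the scraper out of its rack, and with the scraper's blade sweep all three caps over the open lip into the steel cup. Then hang the scraper back in its rack and lower the tray flat again, leaving the cup standing where it is and the other things on the counter alone. Move the caps with the scraper only, never with the gripper.

Things in the scene. Friction and masses are not known exactly. Their poses are not given: they have to be found in the camera images.
- stand: Fixed steel stand of the black tipping tray: base plate 8 mm thick and two side posts 140 mm high (36 mm deep, inner faces at x = +-47 mm). Origin on the counter midway between the posts, z up. The tray hinges about the stand's x axis, 125 mm above the counter; its lip points to the stand's -y, its pull bar to +y.
- tray (a joint): Tip angle of the tray in rad: 0 = flat (as it starts), 0.45 = fully tipped against its stop (bar end up, lip end down: positive about the stand's x axis). The hinge is stiff (0.6 N m, some 5 N at the bar) and stays wherever it is left. The tray is 82 mm wide outside and all of it turns with the hinge.
- tray_bar (a point): Middle of the tray's pull bar: round steel, 12 mm diameter, parallel to the hinge, 78 mm long, free to grip over its middle 66 mm. Flat, it is 138 mm from the hinge axis towards the stand's +y and 20 mm above the axis. Its centre is 45 mm behind the tray's rear wall.
- tray_lip (a point): Middle of the open lip edge, on the floor's top face. Flat: 85 mm from the hinge axis towards -y and 15 mm above it (140 mm over the counter); tipped: about 102 mm over the counter, above the cup. The floor runs 175 mm from here to the rear wall, 76 mm wide between side walls; walls 12 mm above the floor, 3 mm thick; no wall at the lip. Axes are the tray's, parallel to the stand's when flat.
- cup: Loose round open steel cup standing on the counter under the lip, 108 mm across the rim, 78 mm high, 3 mm wall, 300 g. Origin at the centre of its underside. Already well placed to catch the caps; it is not to be moved.
- cap1: One of three identical white-painted metal bottle caps, 26 mm across, 11 mm high, 12 g; origin at the centre of its underside, z up. Starts lying anywhere on the tray floor, its rim at least 32 mm from the rear wall, so the blade fits in behind it. It clings by friction and does not slide down by itself when the tray is tipped.
- cap2: One of three identical white-painted metal bottle caps, 26 mm across, 11 mm high, 12 g; origin at the centre of its underside, z up. Starts lying anywhere on the tray floor, its rim at least 32 mm from the rear wall, so the blade fits in behind it. It clings by friction and does not slide down by itself when the tray is tipped.
- cap3: One of three identical white-painted metal bottle caps, 26 mm across, 11 mm high, 12 g; origin at the centre of its underside, z up. Starts lying anywhere on the tray floor, its rim at least 32 mm from the rear wall, so the blade fits in behind it. It clings by friction and does not slide down by itself when the tray is tipped.
- rack: Fixed grey scraper rack: base 100 mm square, two end posts (inner faces at x = +-36 mm), on top two bars along x with a 24 mm slot between them (y = +-12 mm), their upper face 105 mm above the counter. Origin on the counter under the slot's middle, z up, x along the slot. It stands at the near or the far place on the robot's right, the drinks can in the other.
- scraper: Loose upright scraper, 149 mm tall, about 120 g; origin mid blade edge (bottom), z up. Steel blade 56 (x) x 4 (y) x 62 mm high; neck 20 x 16 mm to z = 85; flange 36 x 40 mm, z = 85 to 91; black handle 26 (x) x 18 (y) mm, z = 91 to 149. Hangs blade down through the rack's slot, flange on the bars, edge 20 mm above the counter, axes parallel to the rack's (either way round); lifts straight out.
- can: Bystander: drinks can, 66 mm across, 122 mm high; origin under its centre.
- tape: Bystander: roll of packing tape lying flat, 104 mm across, 46 mm high; origin under its centre.
- terminal: Bystander: grey card terminal lying flat, 160 x 78 x 28 mm; origin under its centre.

How it is judged:
By the outcome, as a careful person would: the job done as asked, in the order asked, and still so for the second after the job is handed in, with the robot touching nothing.
It also fails if it takes over 69 s, if anything falls off the work surface, if the arm or the gripper's body presses on something with over 40 N, if the wrist force passes 120 N, or if a joint passes its speed limit or range.

## Working session

There is one attempt and no reset: what is moved stays moved. The work goes in short steps, Python scripts to look and compute and a tool call to move; the robot and the scene stay as the last step left them, time stands still between calls to the robot, and variables do not carry over. Pictures are saved under pics/ and viewed, at most 10 in all, crops included, and the job is handed in when it is done.

Besides the shell and the picture viewer there is one more tool, called after ">>>" by a JSON object that holds its "method" and its "body", one argument or row to a line. drive_tool: Moves the arm, as the interface text tells. Its arguments: {"type":"object","properties":{"steps":{"type":"array"},"squeeze":{"type":"number"}},"required":["steps"]}

```bash
mkdir -p pics; cat > h.py <<'E'
import numpy as np, cv2, pickle
from scipy.spatial.transform import Rotation as R
def grab(n,tag):
    from workcell import eyes
    d=eyes.get_image(n); pickle.dump(d,open(f'pics/{tag}.pkl','wb'))
    cv2.imwrite(f'pics/{tag}.png',cv2.cvtColor(np.asarray(d['frame']),cv2.COLOR_RGB2BGR)); return d
def load(tag): return pickle.load(open(f'pics/{tag}.pkl','rb'))
F=np.diag([1,-1,-1.])
def proj(d,P):
    T=np.array(d['pose']); p=(np.atleast_2d(P)-T[:3,3])@T[:3,:3]@F
    return cv2.projectPoints(p,np.zeros(3),np.zeros(3),np.array(d['intrinsics'],float),np.array(d['dist'],float))[0][:,0]
def ray(d,uv):
    T=np.array(d['pose']); n=cv2.undistortPoints(np.array(uv,float).reshape(-1,1,2),np.array(d['intrinsics'],float),np.array(d['dist'],float))[:,0]
    v=np.c_[n,np.ones(len(n))]@F@T[:3,:3].T
    return T[:3,3],v
def atz(d,uv,z):
    o,v=ray(d,uv); return o+v*((z-o[2])/v[:,2])[:,None]
E
python3 - <<'E'
from h import *
for n in('scene','top','wrist'):
    d=grab(n,n+'0'); print(n,np.round(d['pose'],3).tolist())
from workcell import state
print(state())
E
```

```text
scene [[0.61, -0.573, 0.547, 1.144], [0.792, 0.444, -0.419, -0.384], [-0.003, 0.689, 0.725, 0.87], [0.0, 0.0, 0.0, 1.0]]
top [[-0.042, 0.977, -0.211, 0.332], [-0.999, -0.041, 0.007, 0.07], [-0.002, 0.212, 0.977, 1.205], [0.0, 0.0, 0.0, 1.0]]
wrist [[0.412, 0.873, 0.261, 0.303], [-0.911, 0.395, 0.117, -0.492], [-0.001, -0.286, 0.958, 0.373], [0.0, 0.0, 0.0, 1.0]]
{'time_s': 0.15, 'joint_pos': array([-1.35607851e+00,  1.58900137e-01,  1.59792963e+00, -3.39874318e-05,
        1.38619633e+00, -2.10077528e-01]), 'qvel': array([-0.00052673, -0.00154486, -0.00263834, -0.00024728,  0.00164984,
       -0.00034047]), 'effort': array([ 4.00358413e-04, -3.96375453e+01, -3.31785321e+01, -1.33715857e-04,
        5.41614703e-03,  1.92616432e-05]), 'position': array([ 0.23685186, -0.52341052,  0.20485212]), 'eef_rot': array([-3.06959246e+00, -6.61968682e-01,  5.76709171e-05]), 'force': array([-0.22192017, -0.19351651, -1.11695188]), 'ft_torque': array([0.05025689, 0.04102602, 0.03185053]), 'grip_force': 0.0, 'grip_width': 0.08552654143059733}
```

View pics/top0.png

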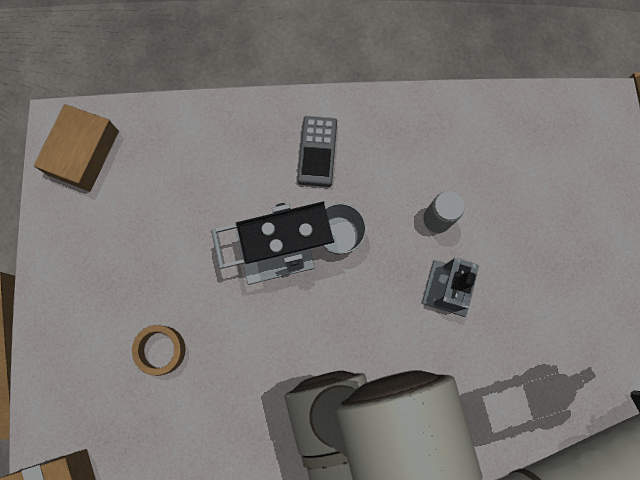

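View pics/scene0.png

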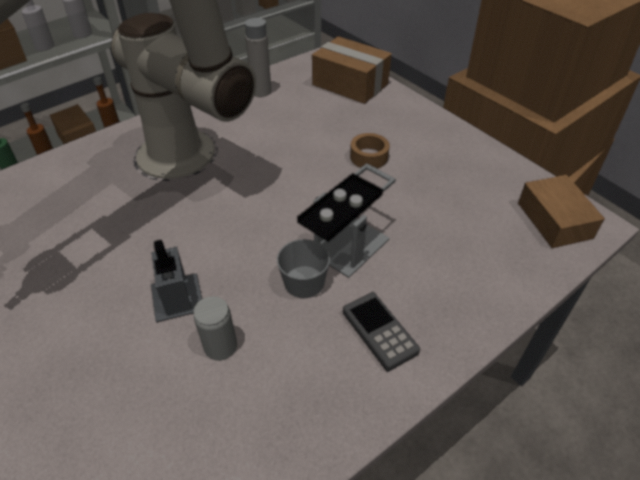

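Top view: black tray at about (285,232), its bar at (217,250), cup at (341,230), rack with scraper at (455,285), can at (444,212). I'll enlarge the tray and the rack.

```bash
python3 - <<'E'
from h import *
a=load('top0')['frame'];b=load('scene0')['frame']
f=lambda im,x,y,w,h,s:cv2.resize(np.asarray(im)[y:y+h,x:x+w],None,fx=s,fy=s,interpolation=cv2.INTER_CUBIC)
A=f(a,205,195,165,95,4.8); B=f(b,270,150,130,90,3); C=f(a,415,250,70,70,3.8)
C2=f(b,140,230,70,90,3)
o=np.zeros((600,800,3),np.uint8)
o[:A.shape[0],:A.shape[1]]=A[:,:800]; 
y=A.shape[0]
print(A.shape,B.shape,C.shape)
o2=o
for im,x in((C,0),(B[:144*3],270)):
    h=min(600-y,im.shape[0]);w=min(800-x,im.shape[1]); 
cv2.imwrite('pics/c1.png',A[:,:,::-1])
o=np.zeros((540,800,3),np.uint8);o[:266,:266]=C;o[270:540,:210]=C2;o[:360,270:270+520]=f(b,270,150,130,90,4)
cv2.imwrite('pics/c2.png',o[:,:,::-1])
E
```

```text
(456, 792, 3) (270, 390, 3) (266, 266, 3)
```

View pics/c1.png

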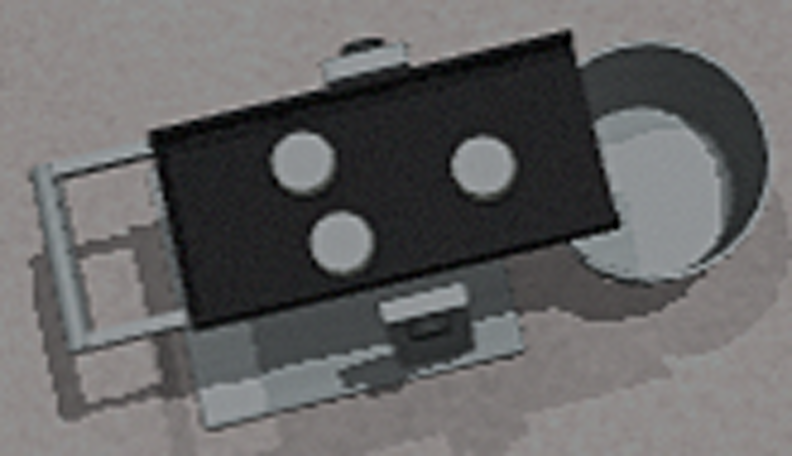

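View pics/c2.png

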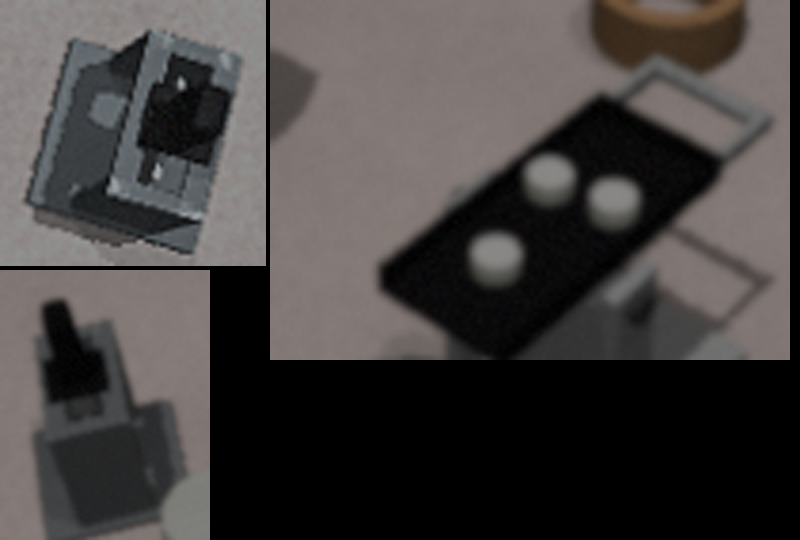

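Crops: tray corners (c1) at (150,130), (192,328), (570,32), (620,225), bar ends at (40,170) and (78,345), caps at (303,161), (342,241), (483,166). Rack top quad (c2) is (150,32), (240,57), (195,215), (108,190).

```bash
python3 - <<'E'
from h import *
from scipy.optimize import least_squares
t=load('top0');s=load('scene0')
up=lambda p,o,k:np.array(o)+(np.array(p,float)+.5)/k-.5
tt=up([(150,130),(192,328),(570,32),(620,225),(40,170),(78,345)],(205,195),4.8)
ss=up(np.array([(720,165),(605,97),(500,358),(380,270),(772,120),(658,55)])-[270,0],(270,150),4)
M=np.array([(41,93,152),(-41,93,152),(41,-85,152),(-41,-85,152),(39,138,145),(-39,138,145)])/1e3
W=lambda q:np.c_[M[:,:2]@np.array([[np.cos(q[2]),np.sin(q[2])],[-np.sin(q[2]),np.cos(q[2])]])+q[:2],M[:,2]]
for w in((1,0),(1,1),(0,1)):
    f=lambda q:np.r_[w[0]*(proj(t,W(q))-tt).ravel(),w[1]*(proj(s,W(q))-ss).ravel()]
    r=least_squares(f,[.5,.1,.1]);print(r.x.round(4),np.round(r.fun,1))
    if w==(1,1): q=r.x
c=up([(303,161),(342,241),(483,166)],(205,195),4.8)
p=atz(t,c,.151)[:,:2]-q[:2]; C,S=np.cos(q[2]),np.sin(q[2])
print('caps stand',(p@np.array([[C,-S],[S,C]])).round(4), 'bar',W(q)[4:].mean(0))
e=lambda p:up(p,(415,250),3.8)
P=atz(t,e([(150,32),(240,57),(195,215),(108,190)]),.105);print('racktop',P.round(4),P.mean(0).round(4))
d=P[0]+P[1]-P[2]-P[3];print('yaw',np.arctan2(d[1],d[0]))
B=atz(t,e([(75,38),(28,203),(195,252)]),.006);print('base',B.round(4),((B[0]+B[2])/2).round(4),'yaw',np.arctan2(*(B[0]-B[1])[1::-1]))
print('handle',atz(t,e([(200,115)]),.169))
print('cup',atz(t,up([(590+90,160)],(205,195),4.8),.078))
E
```

```text
[0.5586 0.1193 0.1947] [-0.8  0.4 -0.8 -0.3  0.5  0.   0.2 -0.2  0.5 -0.9  0.5  1.   0.  -0.
 -0.  -0.   0.  -0.  -0.  -0.  -0.   0.  -0.   0. ]
[0.5587 0.1193 0.1961] [-0.8  0.4 -0.7 -0.3  0.5 -0.1  0.2 -0.3  0.5 -0.8  0.6  1.1  1.4 -1.
 -0.7 -0.6  1.  -2.4 -0.7 -0.2 -0.2  1.8 -0.7  2.9]
[0.5588 0.1191 0.198 ] [-0.   0.  -0.  -0.   0.  -0.   0.  -0.   0.  -0.   0.   0.   1.4 -1.
 -0.8 -0.6  1.1 -2.3 -0.7 -0.1 -0.3  1.8 -0.8  2.9]
caps stand [[ 0.0144  0.0337]
 [-0.0214  0.0256]
 [-0.0047 -0.0366]] bar [0.53181795 0.25460747 0.145     ]
racktop [[ 0.4991 -0.2145  0.105 ]
 [ 0.4835 -0.2618  0.105 ]
 [ 0.4014 -0.2298  0.105 ]
 [ 0.4167 -0.1849  0.105 ]] [ 0.4502 -0.2228  0.105 ]
yaw -0.35885367314077743
base [[ 0.5126 -0.196   0.006 ]
 [ 0.4192 -0.1613  0.006 ]
 [ 0.3867 -0.2549  0.006 ]] [ 0.4497 -0.2254  0.006 ] yaw -0.3557808624436532
handle [[ 0.44659234 -0.21945553  0.169     ]]
cup [[ 0.57614845 -0.0018846   0.078     ]]
```

```bash
cat >> h.py <<'E'
ST=np.array([.5587,.1193]); SY=.196; RK=np.array([.450,-.2235]); RY=-.357
def S2W(x,y,z): c,s=np.cos(SY),np.sin(SY); return np.array([ST[0]+c*x-s*y,ST[1]+s*x+c*y,z])
def tool(yaw,tilt=0): # tool x at yaw; tilt about x
    return R.from_euler('z',yaw)*R.from_euler('x',tilt)*R.from_euler('x',np.pi)
def tray(x,y,z,a): # tray coords (rel. hinge) -> world at tip a
    c,s=np.cos(a),np.sin(a); return S2W(x,y*c-z*s,.125+y*s+z*c)
def go(*wps,cur=None):
    from workcell import state
    st=state(); p0=np.array(st['position']); r0=R.from_rotvec(st['eef_rot'])
    if cur is not None: p0,r0=cur
    print('t',round(st['time_s'],2),'pos',p0.round(4),'F',np.round(st['force'],1),'w',round(st['grip_width'],4),'j',np.round(st['joint_pos'],2))
    for p,r in wps:
        d=r0.inv().apply(np.array(p)-p0)*1e3; w=(r0.inv()*r).as_rotvec()
        print(np.round(d,0).tolist(),np.round(w,3).tolist(),'rows',round(max(np.linalg.norm(d)/62.5,np.linalg.norm(w)/.187),1))
E
python3 - <<'E'
from h import *
b=tray(0,.138,.020,0)
go(([.35,-.22,.27],tool(SY)),(b+[0,0,.1],tool(SY)))
go((b+[0,0,.04],tool(SY)),(b-[0,0,.019],tool(SY)),cur=(b+[0,0,.1],tool(SY)))
E
```

```text
t 0.15 pos [ 0.2369 -0.5234  0.2049] F [-0.2 -0.2 -1.1] w 0.0855 j [-1.36  0.16  1.6  -0.    1.39 -0.21]
[228.0, -230.0, -65.0] [-0.001, -0.0, 0.229] rows 5.3
[589.0, -587.0, -39.0] [-0.001, -0.0, 0.229] rows 13.3
t 0.15 pos [0.5318 0.2547 0.245 ] F [-0.2 -0.2 -1.1] w 0.0855 j [-1.36  0.16  1.6  -0.    1.39 -0.21]
[0.0, -0.0, 60.0] [0.0, 0.0, 0.0] rows 1.0
[0.0, -0.0, 119.0] [0.0, 0.0, 0.0] rows 1.9
```

>>> {"method": "drive_tool", "body": {
  "steps": [
    [[0, 100, -100, -65, 0, 0, 0.1], [100, 200, -200, -65, 0, 0, 0.229], [150, 228, -230, -65, 0, 0, 0.229], [150, 228, -230, -65, 0, 0, 0.229], [150, 589, -587, -39, 0, 0, 0.229], [150, 589, -587, -39, 0, 0, 0.229], [150, 589, -587, -39, 0, 0, 0.229], [150, 589, -587, -39, 0, 0, 0.229]]
  ]
}}

```text
time_s: 1.15
position: [0.411, -0.0615, 0.253]
eef_rot: [3.126, 0.306, 0.001]
force: [0.4, -1.0, -0.0]
grip_width: 0.0351
grip_force: 0.0
```

```bash
python3 - <<'E'
from h import *
b=tray(0,.138,.020,0)
go((b+[0,0,.1],tool(SY)))
E
```

```text
t 1.15 pos [ 0.411  -0.0615  0.253 ] F [ 0.4 -1.  -0. ] w 0.0351 j [-0.44 -0.31  1.94 -0.    1.51  0.93]
[180.0, -287.0, 8.0] [0.0, -0.001, -0.001] rows 5.4
```

>>> {"method": "drive_tool", "body": {
  "steps": [
    [[150, 180, -287, 8, 0, 0, 0], [150, 180, -287, 8, 0, 0, 0], [150, 180, -287, 8, 0, 0, 0], [150, 180, -287, 8, 0, 0, 0], [150, 180, -287, 8, 0, 0, 0], [150, 180, -287, 8, 0, 0, 0], [150, 180, -287, 8, 0, 0, 0], [150, 180, -287, 8, 0, 0, 0]]
  ]
}}

```text
time_s: 2.15
position: [0.5311, 0.2523, 0.2448]
eef_rot: [3.126, 0.306, -0.001]
force: [0.1, 0.5, 0.8]
grip_width: 0.0351
grip_force: 0.0
```

```bash
python3 - <<'E'
from h import *
b=tray(0,.138,.020,0)
go((b+[0,0,.05],tool(SY)),(b-[0,0,.019],tool(SY)))
d=grab('wrist','w1')
print(proj(d,[tray(x,.138,.02,0) for x in(-.039,0,.039)]).round(0))
E
```

```text
t 2.15 pos [0.5311 0.2523 0.2448] F [0.1 0.5 0.8] w 0.0351 j [ 0.24  0.17  1.51 -0.    1.47  1.61]
[1.0, -2.0, 50.0] [0.0, 0.001, -0.001] rows 0.8
[1.0, -2.0, 119.0] [0.0, 0.001, -0.001] rows 1.9
[[313. 278.]
 [312. 225.]
 [312. 168.]]
```

View pics/w1.png

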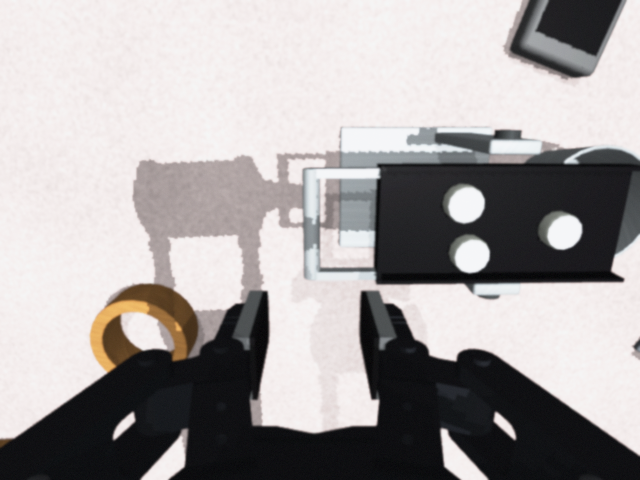

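Wrist view shows the bar at column 312, rows 168–278, which matches the prediction. The fingers straddle it. Descending and gripping.

>>> {"method": "drive_tool", "body": {
  "steps": [
    [[150, 1, -2, 50, 0, 0, 0], [150, 1, -2, 90, 0, 0, 0], [150, 1, -2, 119, 0, 0, 0], [150, 1, -2, 119, 0, 0, 0], [230, 1, -2, 119, 0, 0, 0], [230, 1, -2, 119, 0, 0, 0], [230, 1, -2, 119, 0, 0, 0], [230, 1, -2, 119, 0, 0, 0]]
  ],
  "squeeze": 50
}}

```text
time_s: 3.2
position: [0.5323, 0.2554, 0.1267]
eef_rot: [-3.126, -0.307, -0.001]
force: [-0.8, -0.4, 0.3]
grip_width: 0.0086
grip_force: 0.0
```

```bash
python3 - <<'E'
from h import *
b=tray(0,.138,.020,0)
go(*[(tray(0,.138,.02,a)-[0,0,.019],tool(SY)) for a in (.08,.15,.23,.31,.38,.45,.48)],cur=(b-[0,0,.019],tool(SY)))
E
```

```text
t 3.2 pos [0.5318 0.2547 0.126 ] F [-0.8 -0.4  0.3] w 0.0086 j [ 0.24  0.27  1.63 -0.    1.24  1.62]
[-0.0, 2.0, -11.0] [0.0, 0.0, 0.0] rows 0.2
[-0.0, 5.0, -20.0] [0.0, 0.0, 0.0] rows 0.3
[-0.0, 8.0, -31.0] [0.0, 0.0, 0.0] rows 0.5
[-0.0, 13.0, -41.0] [0.0, 0.0, 0.0] rows 0.7
[-0.0, 17.0, -50.0] [0.0, 0.0, 0.0] rows 0.8
[-0.0, 22.0, -58.0] [0.0, 0.0, 0.0] rows 1.0
[-0.0, 25.0, -61.0] [0.0, 0.0, 0.0] rows 1.1
```

```bash
python3 - <<'E'
from h import *
d=grab('wrist','w2');print(proj(d,[tray(x,.138,.02,0) for x in(-.039,0,.039)]).round(0))
s=grab('scene','s2');
f=np.asarray(s['frame'])[120:260,270:430]; f=cv2.resize(f,None,fx=2.5,fy=2.5,interpolation=2)
w=cv2.resize(np.asarray(d['frame']),(400,300))
o=np.zeros((350,800,3),np.uint8);o[:300,:400]=w;o[:350,400:]=f;cv2.imwrite('pics/w2c.png',o[:,:,::-1])
E
```

```text
[[318. 385.]
 [318. 304.]
 [319. 211.]]
```

View pics/w2c.png

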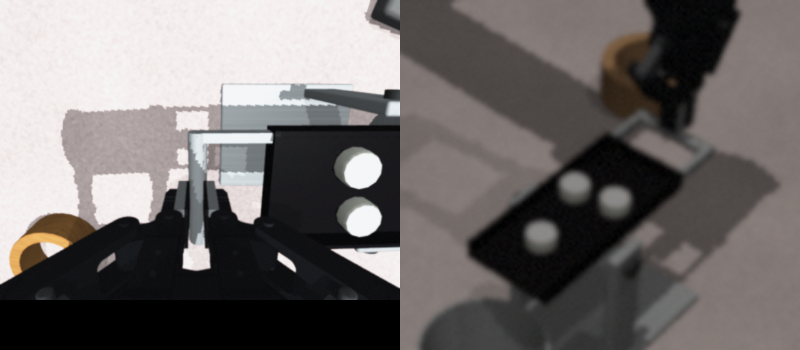

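The bar seems to lie between the fingertips, but the reading shows no grip. I'll close fully and look at the numbers.

>>> {"method": "drive_tool", "body": {
  "steps": [
    [[255, 0, 0, 0, 0, 0, 0], [255, 0, 0, 0, 0, 0, 0], [255, 0, 0, 0, 0, 0, 0]]
  ],
  "squeeze": 50
}}

```text
time_s: 3.68
position: [0.532, 0.2553, 0.1261]
eef_rot: [-3.127, -0.307, 0.0]
force: [-0.3, -0.5, 0.4]
grip_width: -0.0001
grip_force: 0.0
```

```bash
python3 - <<'E'
from h import *
from workcell import state
st=state();p=np.array(st['position']);r=R.from_rotvec(st['eef_rot']);g=p-r.apply([0,0,.019])
o=np.zeros((600,800,3),np.uint8)
for n,sl,pos,k in(('wrist',(slice(180,480),slice(200,440)),(0,0),2),('scene',(slice(130,205),slice(350,450)),(0,490),3)):
    d=grab(n,n+'3');print(n,'tcp,grasp',proj(d,[p,g]).round(0).tolist(),'bar',proj(d,[tray(x,.138,.02,0) for x in(-.039,0,.039)]).round(0).tolist())
    c=cv2.resize(np.asarray(d['frame'])[sl],None,fx=k,fy=k,interpolation=2); o[pos[0]:pos[0]+c.shape[0],pos[1]:pos[1]+c.shape[1]]=c
cv2.imwrite('pics/v3.png',o[:,:,::-1])
E
```

```text
wrist tcp,grasp [[317.0, 285.0], [317.0, 303.0]] bar [[318.0, 385.0], [318.0, 304.0], [319.0, 210.0]]
scene tcp,grasp [[380.0, 180.0], [380.0, 174.0]] bar [[366.0, 166.0], [380.0, 174.0], [395.0, 181.0]]
```

View pics/v3.png

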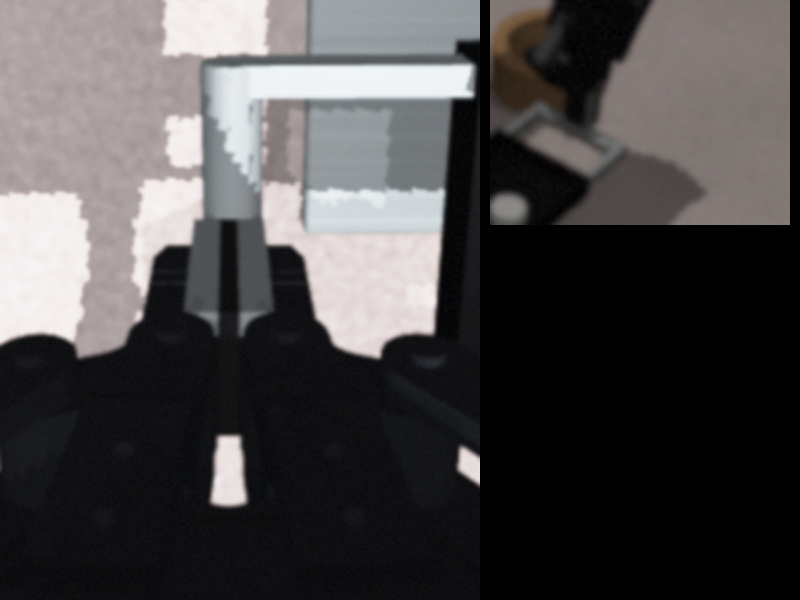

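The closed fingertips appear to end above the bar: scene tip at about row 170 where the TCP projects to 180, wrist tip at row 289 where I expected 260. So the fingers look about 25 mm shorter than the reported TCP. I'll probe gently downward onto the bar to measure that.

>>> {"method": "drive_tool", "body": {
  "steps": [
    [[255, 0, 0, 3, 0, 0, 0], [255, 0, 0, 5, 0, 0, 0], [255, 0, 0, 6, 0, 0, 0], [255, 0, 0, 6, 0, 0, 0]]
  ]
}}

```text
time_s: 4.28
position: [0.5326, 0.2554, 0.1248]
eef_rot: [3.126, 0.308, 0.002]
force: [-11.4, -4.2, 23.7]
grip_width: -0.0001
grip_force: 12.0
```

Contact came at a reported z of 0.125 (bar top is 0.151), so the real fingertip sits about 26 mm behind the reported TCP. I'll back off, open, go 26 mm deeper and grip.

>>> {"method": "drive_tool", "body": {
  "steps": [
    [[255, 0, 0, -6, 0, 0, 0], [150, 0, 0, -16, 0, 0, 0], [150, 0, 0, -16, 0, 0, 0], [150, 0, 0, -16, 0, 0, 0], [150, 0, 0, 5, 0, 0, 0], [150, 0, 0, 20, 0, 0, 0], [150, 0, 0, 21, 0, 0, 0], [230, 0, 0, 21, 0, 0, 0]]
  ],
  "squeeze": 50
}}

```text
time_s: 5.28
position: [0.5322, 0.2553, 0.0993]
eef_rot: [-3.126, -0.307, -0.0]
force: [0.6, -1.1, 0.2]
grip_width: 0.018
grip_force: 0.0
```

>>> {"method": "drive_tool", "body": {
  "steps": [
    [[240, 0, 0, 0, 0, 0, 0], [240, 0, 0, 0, 0, 0, 0], [240, 0, 0, 0, 0, 0, 0]]
  ]
}}

```text
time_s: 5.65
position: [0.5326, 0.2546, 0.0998]
eef_rot: [3.125, 0.307, 0.002]
force: [-0.0, -6.0, 2.2]
grip_width: 0.0102
grip_force: 48.8
```

Gripped. Now tipping the tray along its arc.

>>> {"method": "drive_tool", "body": {
  "steps": [
    [[240, 0, 2, -11, 0, 0, 0], [240, 0, 5, -20, 0, 0, 0], [240, 0, 8, -31, 0, 0, 0], [240, 0, 13, -41, 0, 0, 0], [240, 0, 17, -50, 0, 0, 0], [240, 0, 22, -58, 0, 0, 0], [240, 0, 25, -61, 0, 0, 0], [240, 0, 25, -61, 0, 0, 0]]
  ]
}}

```text
time_s: 6.65
position: [0.537, 0.2327, 0.1604]
eef_rot: [-3.122, -0.307, -0.002]
force: [3.9, 7.2, -5.1]
grip_width: 0.0101
grip_force: 49.8
```

```bash
python3 - <<'E'
from h import *
go((tray(0,.138,.02,.45)-[0,0,.045],tool(SY)))
E
```

```text
t 6.65 pos [0.537  0.2327 0.1604] F [ 3.9  7.2 -5.1] w 0.0101 j [0.2  0.22 1.62 0.   1.3  1.57]
[-1.0, -0.0, 2.0] [-0.004, -0.002, -0.0] rows 0.0
```

>>> {"method": "drive_tool", "body": {
  "steps": [
    [[240, 0, 2, -5, 0, 0, 0], [240, 0, 2, -5, 0, 0, 0], [240, 0, 2, -5, 0, 0, 0]]
  ]
}}

```text
time_s: 7.02
position: [0.5367, 0.2325, 0.1609]
eef_rot: [-3.119, -0.307, 0.0]
force: [14.0, 15.8, -26.6]
grip_width: 0.0099
grip_force: 49.5
```

At the stop: force rose to 27 N with no further motion. Releasing and retreating.

>>> {"method": "drive_tool", "body": {
  "steps": [
    [[240, 0, -2, 5, 0, 0, 0], [150, 0, -2, 4, 0, 0, 0], [150, 0, -2, 4, 0, 0, 0], [150, 0, -2, -30, 0, 0, 0], [150, 0, -2, -85, 0, 0, 0], [150, 0, -2, -85, 0, 0, 0], [150, 0, -2, -85, 0, 0, 0]]
  ]
}}

```text
time_s: 7.9
position: [0.5367, 0.2305, 0.2501]
eef_rot: [3.126, 0.307, 0.0]
force: [-0.1, -0.1, 1.0]
grip_width: 0.0353
grip_force: 0.0
```

```bash
python3 - <<'E'
from h import *
go(([*RK,.24],tool(RY)))
E
```

```text
t 7.9 pos [0.5367 0.2305 0.2501] F [-0.1 -0.1  1. ] w 0.0353 j [ 0.2   0.16  1.51 -0.    1.47  1.57]
[-173.0, 428.0, 10.0] [0.0, -0.0, 0.553] rows 7.4
```

>>> {"method": "drive_tool", "body": {
  "steps": [
    [[110, -173, 428, 10, 0, 0, 0.553], [110, -173, 428, 10, 0, 0, 0.553], [110, -173, 428, 10, 0, 0, 0.553], [110, -173, 428, 10, 0, 0, 0.553], [110, -173, 428, 10, 0, 0, 0.553], [110, -173, 428, 10, 0, 0, 0.553], [110, -173, 428, 10, 0, 0, 0.553], [110, -173, 428, 10, 0, 0, 0.553]]
  ]
}}

```text
time_s: 8.9
position: [0.4484, -0.2251, 0.238]
eef_rot: [-3.089, 0.564, 0.005]
force: [0.3, 1.2, -0.4]
grip_width: 0.0488
grip_force: 0.0
```

>>> {"method": "drive_tool", "body": {
  "steps": [
    [[110, 0, 0, 0, 0, 0, 0], [110, 0, 0, 0, 0, 0, 0], [110, 0, 0, 0, 0, 0, 0]]
  ]
}}

```text
time_s: 9.28
position: [0.4506, -0.2215, 0.2397]
eef_rot: [-3.091, 0.555, 0.001]
force: [0.1, -0.3, -0.0]
grip_width: 0.0483
grip_force: 0.0
```

```bash
python3 - <<'E'
from h import *
go(([*RK,.17],tool(RY)),([*RK,.093],tool(RY)))
d=grab('wrist','w4')
c,s=np.cos(RY),np.sin(RY)
f=lambda x,y,z:[RK[0]+c*x-s*y,RK[1]+s*x+c*y,z]
h=proj(d,[f(x,y,.169) for x,y in((.013,.009),(-.013,.009),(-.013,-.009),(.013,-.009))]+[f(x,y,.105) for x,y in((.036,.012),(-.036,.012),(-.036,-.012),(.036,-.012))])
print(h.round(0).tolist())
im=np.asarray(d['frame'])[:,:,::-1].copy()
for q in(h[:4],h[4:]): cv2.polylines(im,[q.round().astype(int)],True,(0,255,0),1)
cv2.imwrite('pics/w4o.png',im)
t=grab('top','t4'); im=np.asarray(t['frame'])
E
```

```text
t 9.28 pos [ 0.4506 -0.2215  0.2397] F [ 0.1 -0.3 -0. ] w 0.0483 j [-0.7  -0.06  1.75  0.    1.45  1.23]
[0.0, 2.0, 70.0] [-0.001, 0.001, 0.001] rows 1.1
[0.0, 2.0, 147.0] [-0.001, 0.001, 0.001] rows 2.3
[[304.0, 217.0], [305.0, 258.0], [333.0, 258.0], [334.0, 217.0], [302.0, 167.0], [303.0, 258.0], [333.0, 258.0], [334.0, 167.0]]
```

View pics/w4o.png

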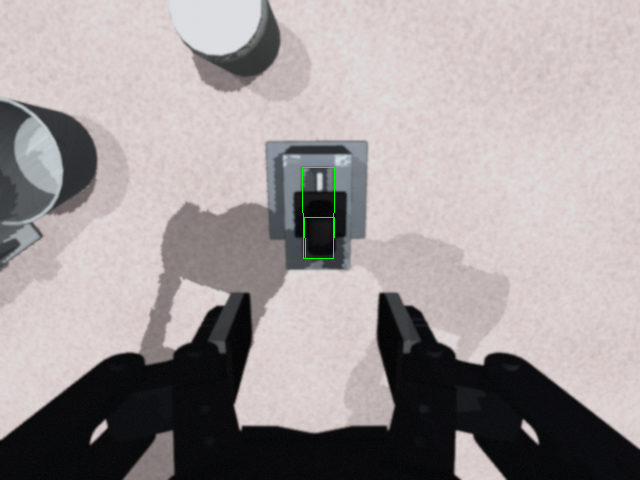

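The wrist overlay fits: handle top at (307–333, 220–257) against the prediction of (304–334, 217–258). Going down and gripping.

>>> {"method": "drive_tool", "body": {
  "steps": [
    [[110, 0, 2, 50, 0, 0, 0], [110, 0, 2, 100, 0, 0, 0], [110, 0, 2, 130, 0, 0, 0], [110, 0, 2, 147, 0, 0, 0], [110, 0, 2, 147, 0, 0, 0], [230, 0, 2, 147, 0, 0, 0], [230, 0, 2, 147, 0, 0, 0], [230, 0, 2, 147, 0, 0, 0]]
  ],
  "squeeze": 60
}}

```text
time_s: 10.38
position: [0.4508, -0.2255, 0.0949]
eef_rot: [3.09, -0.558, 0.004]
force: [-0.4, 0.4, 6.6]
grip_width: 0.0176
grip_force: 58.9
```

>>> {"method": "drive_tool", "body": {
  "steps": [
    [[230, 0, 0, 0, 0, 0, 0], [230, 0, 0, 0, 0, 0, 0]]
  ]
}}

```text
time_s: 10.62
position: [0.4508, -0.2255, 0.0948]
eef_rot: [3.09, -0.558, 0.004]
force: [-0.7, 0.2, 6.5]
grip_width: 0.0172
grip_force: 58.9
```

Scraper gripped (17 mm). Lifting it straight out.

>>> {"method": "drive_tool", "body": {
  "steps": [
    [[230, 0, 0, -25, 0, 0, 0], [230, 0, 0, -65, 0, 0, 0], [230, 0, 0, -110, 0, 0, 0], [230, 0, 0, -160, 0, 0, 0], [230, 0, 0, -200, 0, 0, 0], [230, 0, 0, -200, 0, 0, 0], [230, 0, 0, -200, 0, 0, 0]]
  ]
}}

```text
time_s: 11.5
position: [0.4492, -0.2242, 0.2918]
eef_rot: [-3.091, 0.558, 0.003]
force: [-1.3, 0.3, -2.0]
grip_width: 0.017
grip_force: 59.0
```

```bash
cat >> h.py <<'E'
L=.075
def sw(x,y,clear,a=.45):
    n=tray(0,0,1,a)-tray(0,0,0,a); return tray(x,y,.015+clear,a)+n*L, tool(SY,a)
E
python3 - <<'E'
from h import *
go(sw(0,.066,.06))
E
```

```text
t 11.5 pos [ 0.4492 -0.2242  0.2918] F [-1.3  0.3 -2. ] w 0.017 j [-0.7  -0.08  1.67 -0.    1.55  1.22]
[-15.0, -355.0, 3.0] [0.437, -0.123, -0.544] rows 5.7
```

>>> {"method": "drive_tool", "body": {
  "steps": [
    [[230, -8, -60, -20, 0, 0, -0.1], [230, -12, -120, -20, 0.1, -0.03, -0.25], [230, -15, -180, -20, 0.22, -0.06, -0.4], [230, -15, -240, -10, 0.34, -0.1, -0.5], [230, -15, -300, -5, 0.437, -0.123, -0.544], [230, -15, -340, 0, 0.437, -0.123, -0.544], [230, -15, -355, 3, 0.437, -0.123, -0.544], [230, -15, -355, 3, 0.437, -0.123, -0.544]]
  ]
}}

```text
time_s: 12.5
position: [0.559, 0.1136, 0.2885]
eef_rot: [-2.681, -0.265, 0.063]
force: [-0.1, -0.5, -0.8]
grip_width: 0.0176
grip_force: 59.3
```

>>> {"method": "drive_tool", "body": {
  "steps": [
    [[230, 0, 0, 0, 0, 0, 0], [230, 0, 0, 0, 0, 0, 0], [230, 0, 0, 0, 0, 0, 0]]
  ]
}}

```text
time_s: 12.88
position: [0.5599, 0.1125, 0.2904]
eef_rot: [-2.682, -0.263, 0.058]
force: [-0.4, 0.5, -1.1]
grip_width: 0.0176
grip_force: 59.3
```

```bash
python3 - <<'E'
from h import *
go(sw(0,.066,.003))
o=np.zeros((600,800,3),np.uint8)
def blade(x0,y0,cl,a=.45): return np.array([tray(x,y0,.015+cl+z,a) for x,z in((-.028,0),(.028,0),(.028,.062),(-.028,.062))])
rim=np.array([tray(x,y,.027,.45) for x,y in((-.041,.093),(.041,.093),(.041,-.085),(-.041,-.085))])
for n,(r0,r1,c0,c1),(Y,X),k in(('top',(190,290,200,370),(0,0),4),('scene',(120,240,270,400),(0,0),3)):
    d=grab(n,n+'5'); c=cv2.resize(np.asarray(d['frame'])[r0:r1,c0:c1],None,fx=k,fy=k,interpolation=2)
    for P,col in((blade(0,.066,.06),(0,255,0)),(rim,(255,0,0))):
        cv2.polylines(c,[((proj(d,P)-[c0,r0])*k).round().astype(int)],True,col,1)
    cv2.imwrite(f'pics/{n}5c.png',c[:,:,::-1]); print(c.shape)
a=cv2.imread('pics/top5c.png');b=cv2.imread('pics/scene5c.png');b=cv2.resize(b,(217,200));o=np.zeros((600,700,3),np.uint8);o[:400,:680]=a;o[400:,:217]=b
w=load('scene5')
cv2.imwrite('pics/v5.png',o)
E
```

```text
t 12.88 pos [0.5599 0.1125 0.2904] F [-0.4  0.5 -1.1] w 0.0176 j [-0.25  0.16  1.49  0.4   1.68  1.13]
[0.0, -0.0, 59.0] [0.002, -0.002, -0.0] rows 0.9
(400, 680, 3)
(360, 390, 3)
```

View pics/scene5c.png

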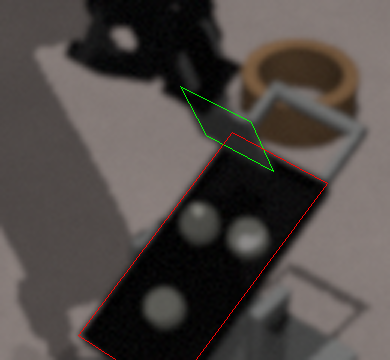

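The tray rim overlay fits, and the blade hangs over the rear of the tray floor behind the caps at about (240,150) in the crop. Lowering it and feeling for the floor.

>>> {"method": "drive_tool", "body": {
  "steps": [
    [[230, 0, 0, 25, 0, 0, 0], [230, 0, 0, 45, 0, 0, 0], [230, 0, 0, 56, 0, 0, 0], [230, 0, 0, 57, 0, 0, 0], [230, 0, 0, 57, 0, 0, 0]]
  ]
}}

```text
time_s: 13.6
position: [0.5555, 0.1373, 0.2393]
eef_rot: [-2.682, -0.264, 0.057]
force: [1.5, -0.2, -1.8]
grip_width: 0.0172
grip_force: 59.4
```

>>> {"method": "drive_tool", "body": {
  "steps": [
    [[230, 0, 0, 2, 0, 0, 0], [230, 0, 0, 2, 0, 0, 0]]
  ]
}}

```text
time_s: 13.85
position: [0.5551, 0.1382, 0.2372]
eef_rot: [-2.682, -0.264, 0.058]
force: [0.2, 0.3, -2.2]
grip_width: 0.0174
grip_force: 59.4
```

>>> {"method": "drive_tool", "body": {
  "steps": [
    [[230, 0, 0, 2, 0, 0, 0], [230, 0, 0, 2, 0, 0, 0]]
  ]
}}

```text
time_s: 14.1
position: [0.5546, 0.1392, 0.235]
eef_rot: [-2.682, -0.264, 0.059]
force: [0.3, 0.5, -2.1]
grip_width: 0.0173
grip_force: 59.4
```

>>> {"method": "drive_tool", "body": {
  "steps": [
    [[230, 0, 0, 2, 0, 0, 0], [230, 0, 0, 2, 0, 0, 0]]
  ]
}}

```text
time_s: 14.35
position: [0.5549, 0.1397, 0.2343]
eef_rot: [-2.682, -0.264, 0.057]
force: [-2.0, -2.2, 5.2]
grip_width: 0.0174
grip_force: 60.3
```

```bash
python3 - <<'E'
from h import *
go(*[sw(0,y,.003) for y in(.066,.0,-.07,-.095)])
E
```

```text
t 14.35 pos [0.5549 0.1397 0.2343] F [-2.  -2.2  5.2] w 0.0174 j [-0.21  0.18  1.58  0.41  1.57  1.12]
[-0.0, 0.0, -4.0] [0.002, -0.002, 0.001] rows 0.1
[-0.0, 66.0, -3.0] [0.002, -0.002, 0.001] rows 1.1
[-0.0, 136.0, -3.0] [0.002, -0.002, 0.001] rows 2.2
[-0.0, 161.0, -3.0] [0.002, -0.002, 0.001] rows 2.6
```

The floor is touched right at nominal height. Lifting 3 mm and sweeping slowly.

>>> {"method": "drive_tool", "body": {
  "steps": [
    [[230, 0, 0, -3, 0, 0, 0], [230, 0, 8, -3, 0, 0, 0], [230, 0, 16, -3, 0, 0, 0], [230, 0, 24, -3, 0, 0, 0], [230, 0, 32, -3, 0, 0, 0], [230, 0, 40, -3, 0, 0, 0], [230, 0, 48, -3, 0, 0, 0], [230, 0, 56, -3, 0, 0, 0]]
  ]
}}

```text
time_s: 15.35
position: [0.5648, 0.0887, 0.2115]
eef_rot: [-2.682, -0.264, 0.059]
force: [-0.7, -0.6, -1.2]
grip_width: 0.0173
grip_force: 59.4
```

>>> {"method": "drive_tool", "body": {
  "steps": [
    [[230, 0, 8, 0, 0, 0, 0], [230, 0, 16, 0, 0, 0, 0], [230, 0, 24, 0, 0, 0, 0], [230, 0, 32, 0, 0, 0, 0], [230, 0, 40, 0, 0, 0, 0], [230, 0, 48, 0, 0, 0, 0], [230, 0, 48, 0, 0, 0, 0]]
  ]
}}

```text
time_s: 16.23
position: [0.5731, 0.0463, 0.1905]
eef_rot: [-2.682, -0.263, 0.059]
force: [0.1, 0.1, -0.7]
grip_width: 0.0173
grip_force: 59.4
```

```bash
python3 - <<'E'
from h import *
go(*[sw(0,y,.003) for y in(-.07,-.095)])
d=grab('top','t6')
for n in('top0','t6'):
    f=np.asarray(load(n)['frame'])[190:290,215:380]; m=(f.min(2)>110)
    print(n,m.sum())
d=grab('scene','s6')
E
```

```text
t 16.23 pos [0.5731 0.0463 0.1905] F [ 0.1  0.1 -0.7] w 0.0173 j [-0.35  0.28  1.55  0.38  1.56  0.97]
[0.0, 31.0, -2.0] [0.002, -0.001, -0.001] rows 0.5
[0.0, 56.0, -2.0] [0.002, -0.001, -0.001] rows 0.9
top0 10107
t6 6432
```

>>> {"method": "drive_tool", "body": {
  "steps": [
    [[230, 0, 7, -1, 0, 0, 0], [230, 0, 14, -1, 0, 0, 0], [230, 0, 21, -1, 0, 0, 0], [230, 0, 28, -1, 0, 0, 0], [230, 0, 35, -1, 0, 0, 0], [230, 0, 42, -1, 0, 0, 0], [230, 0, 49, -1, 0, 0, 0], [230, 0, 56, -1, 0, 0, 0]]
  ]
}}

```text
time_s: 17.32
position: [0.5831, -0.0035, 0.1673]
eef_rot: [-2.682, -0.264, 0.059]
force: [-0.2, 0.2, -1.3]
grip_width: 0.0175
grip_force: 59.4
```

>>> {"method": "drive_tool", "body": {
  "steps": [
    [[230, 0, 2, 0, 0, 0, 0], [230, 0, 2, 0, 0, 0, 0], [230, 0, 2, -25, 0, 0, 0], [230, 0, 2, -70, 0, 0, 0], [230, 0, 2, -100, 0, 0, 0], [230, 0, 2, -100, 0, 0, 0]]
  ]
}}

```text
time_s: 18.08
position: [0.5932, -0.0484, 0.2593]
eef_rot: [-2.685, -0.265, 0.052]
force: [1.1, 0.1, -1.1]
grip_width: 0.0175
grip_force: 59.5
```

```bash
python3 - <<'E'
from h import *
go(([.4508,-.2255,.30],tool(RY)),([.4508,-.2255,.30],tool(RY)))
d=grab('top','t7');e=grab('scene','s7');w=grab('wrist','w7')
f=lambda im,x,y,ww,h,s:cv2.resize(np.asarray(im)[y:y+h,x:x+ww],None,fx=s,fy=s,interpolation=2)
A=f(d['frame'],205,190,170,100,2.35);B=f(e['frame'],250,150,160,160,2.5);C=f(w['frame'],0,0,640,480,.62)
o=np.zeros((600,800,3),np.uint8);o[:A.shape[0],:A.shape[1]]=A;o[:400,400:800]=B[:,:400];o[240:240+C.shape[0],:C.shape[1]]=C
cv2.imwrite('pics/v7.png',o[:,:,::-1])
for n in('s7',):
    f=np.asarray(load(n)['frame']); P=proj(e,[tray(x,y,.026,.45) for x,y in((-.035,.085),(.035,.085),(.035,-.085),(-.035,-.085))])
    m=np.zeros(f.shape[:2],np.uint8);cv2.fillConvexPoly(m,P.round().astype(int),1);print('bright in tray',((f.min(2)>80)&(m>0)).sum(),m.sum())
f=np.asarray(load('scene0')['frame']);P=proj(e,[tray(x,y,.026,0) for x,y in((-.035,.085),(.035,.085),(.035,-.085),(-.035,-.085))])
m=np.zeros(f.shape[:2],np.uint8);cv2.fillConvexPoly(m,P.round().astype(int),1);print('ref',((f.min(2)>80)&(m>0)).sum())
E
```

```text
t 18.07 pos [ 0.5932 -0.0484  0.2593] F [ 1.1  0.1 -1.1] w 0.0175 j [-0.48  0.33  1.35  0.35  1.74  0.9 ]
[-174.0, 114.0, -101.0] [-0.435, 0.117, 0.544] rows 3.8
[-174.0, 114.0, -101.0] [-0.435, 0.117, 0.544] rows 3.8
bright in tray 0 2660
ref 290
```

>>> {"method": "drive_tool", "body": {
  "steps": [
    [[230, 0, 0, -40, 0, 0, 0], [230, -40, 30, -80, -0.1, 0.03, 0.13], [230, -80, 55, -101, -0.2, 0.055, 0.26], [230, -130, 80, -101, -0.3, 0.085, 0.4], [230, -174, 114, -101, -0.435, 0.117, 0.544], [230, -174, 114, -101, -0.435, 0.117, 0.544], [230, -174, 114, -101, -0.435, 0.117, 0.544], [230, -174, 114, -101, -0.435, 0.117, 0.544]]
  ]
}}

```text
time_s: 19.23
position: [0.4504, -0.2246, 0.2982]
eef_rot: [-3.09, 0.553, 0.009]
force: [-0.5, 0.8, -1.4]
grip_width: 0.0176
grip_force: 59.4
```

```bash
python3 - <<'E'
from h import *
go(([.4508,-.2255,.21],tool(RY)),([.4508,-.2255,.095],tool(RY)))
d=grab('top','t8');e=grab('scene','s8')
f=lambda im,x,y,ww,h,s:cv2.resize(np.asarray(im)[y:y+h,x:x+ww],None,fx=s,fy=s,interpolation=2)
A=f(d['frame'],205,190,170,100,4.7);B=f(e['frame'],255,160,150,145,2.0);C=f(e['frame'],130,200,100,100,1.9)
D=f(d['frame'],415,240,80,80,2.5)
A=A[:,:799];o=np.zeros((600,800,3),np.uint8);o[:A.shape[0],:A.shape[1]]=A
B=f(e['frame'],255,160,150,145,1.9);B=B[:600-0];
o[600-B.shape[0]:,:B.shape[1]]=B
C=C[-130:];o[470:600,300:300+C.shape[1]]=C
D=D[-130:];o[470:600,550:550+D.shape[1]]=D
cv2.imwrite('pics/v8.png',o[:,:,::-1])
E
```

```text
t 19.23 pos [ 0.4504 -0.2246  0.2982] F [-0.5  0.8 -1.4] w 0.0176 j [-0.7  -0.07  1.65 -0.    1.57  1.22]
[1.0, 1.0, 88.0] [-0.001, 0.006, 0.003] rows 1.4
[2.0, 1.0, 203.0] [-0.001, 0.006, 0.003] rows 3.3
```

View pics/v8.png

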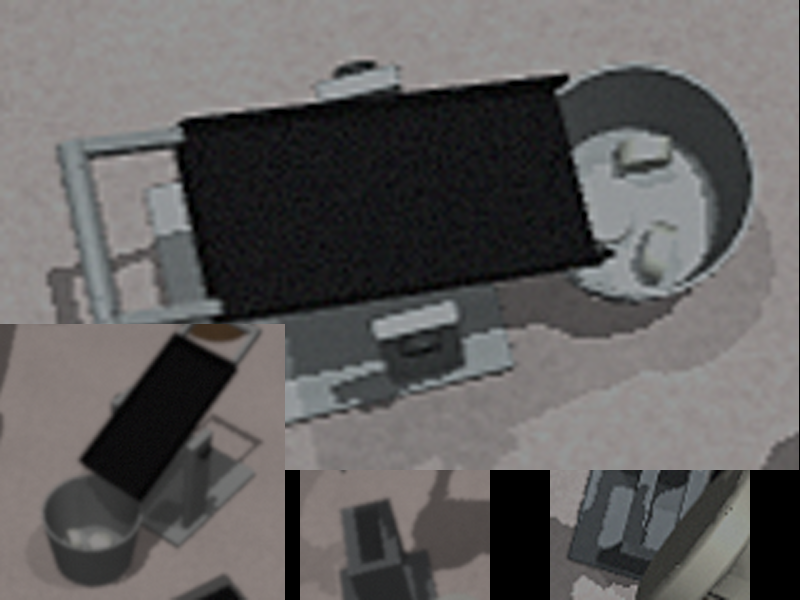

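The tray is empty and caps lie in the cup, two at (640,155) and (655,250), with the third's outline at (612,225). The cup hasn't moved. Hanging the scraper back.

>>> {"method": "drive_tool", "body": {
  "steps": [
    [[230, 1, 1, 50, -0.001, 0.006, 0.003], [230, 1, 1, 88, -0.001, 0.006, 0.003], [230, 1, 1, 88, -0.001, 0.006, 0.003], [230, 1, 1, 88, -0.001, 0.006, 0.003]]
  ]
}}

```text
time_s: 19.82
position: [0.4507, -0.2267, 0.2122]
eef_rot: [3.089, -0.56, 0.003]
force: [0.3, 0.7, -1.6]
grip_width: 0.0173
grip_force: 59.3
```

```bash
python3 - <<'E'
from h import *
go(([.4508,-.2255,.095],R.from_rotvec([3.09,-.558,.004])))
E
```

```text
t 19.82 pos [ 0.4507 -0.2267  0.2122] F [ 0.3  0.7 -1.6] w 0.0173 j [-0.71 -0.03  1.78 -0.    1.39  1.22]
[-1.0, -1.0, 117.0] [0.0, 0.0, -0.001] rows 1.9
```

>>> {"method": "drive_tool", "body": {
  "steps": [
    [[230, -1, -1, 25, 0, 0, 0], [230, -1, -1, 50, 0, 0, 0], [230, -1, -1, 75, 0, 0, 0], [230, -1, -1, 95, 0, 0, 0], [230, -1, -1, 108, 0, 0, 0], [230, -1, -1, 114, 0, 0, 0], [230, -1, -1, 114, 0, 0, 0]]
  ]
}}

```text
time_s: 20.7
position: [0.4495, -0.2252, 0.0969]
eef_rot: [3.09, -0.561, 0.001]
force: [-0.4, 0.9, -1.4]
grip_width: 0.0176
grip_force: 59.4
```

>>> {"method": "drive_tool", "body": {
  "steps": [
    [[230, 0, 0, 2, 0, 0, 0], [230, 0, 0, 2, 0, 0, 0]]
  ]
}}

```text
time_s: 20.95
position: [0.4495, -0.2253, 0.0949]
eef_rot: [3.09, -0.561, 0.002]
force: [0.7, -0.9, -0.1]
grip_width: 0.0173
grip_force: 59.6
```

>>> {"method": "drive_tool", "body": {
  "steps": [
    [[230, 0, 0, 2, 0, 0, 0], [230, 0, 0, 2, 0, 0, 0]]
  ]
}}

```text
time_s: 21.2
position: [0.4496, -0.2253, 0.0948]
eef_rot: [3.09, -0.56, 0.001]
force: [-5.8, 3.3, 13.2]
grip_width: 0.0176
grip_force: 61.5
```

It is seated: contact at the same height it was taken from. Releasing and going up.

>>> {"method": "drive_tool", "body": {
  "steps": [
    [[230, 0, 0, -2, 0, 0, 0], [110, 0, 0, -2, 0, 0, 0], [110, 0, 0, -2, 0, 0, 0], [110, 0, 0, -2, 0, 0, 0], [110, 0, 0, -40, 0, 0, 0], [110, 0, 0, -90, 0, 0, 0], [110, 0, 0, -150, 0, 0, 0], [110, 0, 0, -150, 0, 0, 0]]
  ]
}}

```text
time_s: 22.2
position: [0.4517, -0.2269, 0.2482]
eef_rot: [3.085, -0.56, 0.015]
force: [0.2, 0.6, 0.2]
grip_width: 0.0484
grip_force: 0.0
```

```bash
python3 - <<'E'
from h import *
b=tray(0,.138,.02,.45)
go(([*b[:2],.285],tool(SY)))
# compare rack appearance with start
d=grab('scene','s9');a=np.asarray(load('scene0')['frame']).astype(int);c=np.asarray(d['frame']).astype(int)
df=np.abs(a-c).max(2)[235:320,145:185]; print('rack diff',(df>40).sum(), df.mean())
print('bar',b)
E
```

```text
t 22.2 pos [ 0.4517 -0.2269  0.2482] F [0.2 0.6 0.2] w 0.0484 j [-0.7  -0.06  1.74 -0.    1.45  1.23]
[-82.0, -460.0, -40.0] [0.007, -0.009, -0.555] rows 7.5
rack diff 0 5.543529411764706
bar [0.53619452 0.23264976 0.20303419]
```

The rack looks exactly as it did at the start. Back to the bar.

>>> {"method": "drive_tool", "body": {
  "steps": [
    [[150, 0, 0, -40, 0, 0, 0], [150, -82, -460, -40, 0.007, -0.009, -0.555], [150, -82, -460, -40, 0.007, -0.009, -0.555], [150, -82, -460, -40, 0.007, -0.009, -0.555], [150, -82, -460, -40, 0.007, -0.009, -0.555], [150, -82, -460, -40, 0.007, -0.009, -0.555], [150, -82, -460, -40, 0.007, -0.009, -0.555], [150, -82, -460, -40, 0.007, -0.009, -0.555]]
  ]
}}

```text
time_s: 23.25
position: [0.5277, 0.2074, 0.2798]
eef_rot: [-3.119, -0.307, 0.017]
force: [0.8, -0.8, 0.5]
grip_width: 0.0351
grip_force: 0.0
```

>>> {"method": "drive_tool", "body": {
  "steps": [
    [[150, -18, -44, 0, 0, 0, 0], [150, -18, -44, 0, 0, 0, 0], [150, -18, -44, 0, 0, 0, 0]]
  ]
}}

```text
time_s: 23.62
position: [0.502, 0.2445, 0.2811]
eef_rot: [-3.12, -0.307, 0.016]
force: [-1.0, 0.5, 0.1]
grip_width: 0.0355
grip_force: 0.0
```

```bash
python3 - <<'E'
from h import *
b=tray(0,.138,.02,.45)
go(([.5365,.2315,.159],tool(SY)))
print(np.array(b)-[0,0,.045])
E
```

```text
t 23.62 pos [0.502  0.2445 0.2811] F [-1.   0.5  0.1] w 0.0355 j [0.23 0.08 1.53 0.01 1.54 1.61]
[32.0, 20.0, 122.0] [-0.008, 0.009, 0.0] rows 2.0
[0.53619452 0.23264976 0.15803419]
```

>>> {"method": "drive_tool", "body": {
  "steps": [
    [[150, 32, 20, 0, -0.008, 0.009, 0], [150, 32, 20, 0, -0.008, 0.009, 0], [150, 32, 20, 30, -0.008, 0.009, 0], [150, 32, 20, 70, -0.008, 0.009, 0], [150, 32, 20, 105, -0.008, 0.009, 0], [150, 32, 20, 122, -0.008, 0.009, 0], [150, 32, 20, 122, -0.008, 0.009, 0]]
  ]
}}

```text
time_s: 24.5
position: [0.5358, 0.232, 0.1591]
eef_rot: [-3.126, -0.306, 0.001]
force: [-0.0, -0.4, 0.5]
grip_width: 0.0351
grip_force: 0.0
```

>>> {"method": "drive_tool", "body": {
  "steps": [
    [[240, 0, 0, 0, 0, 0, 0], [240, 0, 0, 0, 0, 0, 0], [240, 0, 0, 0, 0, 0, 0], [240, 0, 0, 0, 0, 0, 0]]
  ],
  "squeeze": 50
}}

```text
time_s: 25.0
position: [0.5377, 0.2333, 0.1622]
eef_rot: [-3.125, -0.308, -0.009]
force: [-0.0, 1.8, 5.2]
grip_width: 0.0103
grip_force: 49.1
```

```bash
python3 - <<'E'
from h import *
go(*[(tray(0,.138,.02,a)-[0,0,.045],tool(SY)) for a in (.38,.31,.23,.15,.08,0,-.03)],cur=(tray(0,.138,.02,.45)-[0,0,.045],tool(SY)))
E
```

```text
t 25.0 pos [0.5362 0.2326 0.158 ] F [-0.   1.8  5.2] w 0.0103 j [0.2  0.22 1.62 0.   1.3  1.58]
[0.0, -5.0, 8.0] [0.0, 0.0, 0.0] rows 0.2
[0.0, -10.0, 17.0] [0.0, 0.0, 0.0] rows 0.3
[0.0, -14.0, 27.0] [0.0, 0.0, 0.0] rows 0.5
[0.0, -18.0, 38.0] [0.0, 0.0, 0.0] rows 0.7
[0.0, -20.0, 47.0] [0.0, 0.0, 0.0] rows 0.8
[0.0, -22.0, 58.0] [0.0, 0.0, 0.0] rows 1.0
[0.0, -23.0, 62.0] [0.0, 0.0, 0.0] rows 1.1
```

>>> {"method": "drive_tool", "body": {
  "steps": [
    [[240, 0, -5, 8, 0, 0, 0], [240, 0, -10, 17, 0, 0, 0], [240, 0, -14, 27, 0, 0, 0], [240, 0, -18, 38, 0, 0, 0], [240, 0, -20, 47, 0, 0, 0], [240, 0, -22, 58, 0, 0, 0], [240, 0, -22, 62, 0, 0, 0], [240, 0, -22, 62, 0, 0, 0]]
  ]
}}

```text
time_s: 26.0
position: [0.5334, 0.2548, 0.1023]
eef_rot: [-3.125, -0.308, -0.007]
force: [-9.3, -1.2, 19.5]
grip_width: 0.01
grip_force: 53.6
```

>>> {"method": "drive_tool", "body": {
  "steps": [
    [[240, 0, 0, 3, 0, 0, 0], [240, 0, 0, 3, 0, 0, 0]]
  ]
}}

```text
time_s: 26.25
position: [0.5334, 0.2548, 0.102]
eef_rot: [-3.126, -0.309, -0.007]
force: [-16.5, -4.0, 34.8]
grip_width: 0.0102
grip_force: 55.3
```

Firmly on the flat stop. Relieving, releasing and retreating.

>>> {"method": "drive_tool", "body": {
  "steps": [
    [[240, 0, 0, -4, 0, 0, 0], [150, 0, 0, -4, 0, 0, 0], [150, 0, 0, -4, 0, 0, 0], [150, 0, 0, -4, 0, 0, 0], [150, 0, 0, -40, 0, 0, 0], [150, 0, 0, -100, 0, 0, 0], [150, 0, 0, -150, 0, 0, 0], [150, 0, 0, -150, 0, 0, 0]]
  ]
}}

```text
time_s: 27.25
position: [0.5349, 0.2547, 0.2506]
eef_rot: [-3.124, -0.307, -0.019]
force: [-0.1, -0.9, 0.0]
grip_width: 0.0351
grip_force: 0.0
```

```bash
python3 - <<'E'
from h import *
go()
t=grab('scene','s10');a=np.asarray(load('scene0')['frame']).astype(int);c=np.asarray(t['frame']).astype(int)
def al(n,x,y,w,h,ref,cur):
    A=ref[y:y+h,x:x+w];B=cur[y-6:y+h+6,x-6:x+w+6]
    r=cv2.matchTemplate(B.astype(np.uint8),A.astype(np.uint8),cv2.TM_CCOEFF_NORMED);_,v,_,l=cv2.minMaxLoc(r);print(n,'shift',l[0]-6,l[1]-6,round(v,3),'diff',(np.abs(A-cur[y:y+h,x:x+w]).max(2)>45).sum())
al('tray+bar',360,165,40,40,a,c);al('tray',295,175,95,65,a,c);al('rack',145,235,40,85,a,c);al('cup',275,240,55,58,a,c);al('can',192,295,46,65,a,c);al('term',340,290,80,80,a,c)
T0=load('top0');T=grab('top','t10')
al('top rack',420,252,62,68,np.asarray(T0['frame']).astype(int),np.asarray(T['frame']).astype(int))
al('top bar',208,220,40,55,np.asarray(T0['frame']).astype(int),np.asarray(T['frame']).astype(int))
# cup floor: bright caps
w=np.asarray(T['frame'])[205:255,325:368]; print(w.mean(2).round(0).astype(int)[5:45:4,::4])
E
```

```text
t 27.25 pos [0.5349 0.2547 0.2506] F [-0.1 -0.9  0. ] w 0.0351 j [0.24 0.17 1.5  0.   1.46 1.62]
tray+bar shift 0 0 0.868 diff 412
tray shift 0 0 0.852 diff 675
rack shift 0 0 0.996 diff 0
cup shift 0 0 0.98 diff 0
can shift 0 0 0.999 diff 0
term shift 0 0 0.999 diff 0
top rack shift 0 0 0.989 diff 16
top bar shift 1 0 0.535 diff 567
[[ 38  61  60  58  56  52  51  50 149 138 141]
 [ 37  65  58  57  55  53  51  51  56 148 146]
 [ 37  58 104 144 146  70  48  52  56  47 143]
 [ 36 128 134 105 153 153 125  55  52  56 141]
 [ 37  19 154  73  65 149 152  90  50  53 146]
 [ 37  34 153 151 153 150 150 157  56  54 145]
 [ 39  37 157 150 150 150 150 151  77  51 133]
 [ 38  32 143 154 153 136 143 152  61  44 120]
 [ 37   4  15 144  86 151 147 152  45 148 125]
 [133 140 140 149  95 139 137 111 153 131 125]]
```

>>> {"method": "drive_tool", "body": {
  "steps": [
    [[150, 0, 60, -40, 0, 0, 0], [150, -80, 120, -50, 0, 0, 0], [150, -85, 180, -50, 0, 0, 0], [150, -85, 240, -50, 0, 0, 0], [150, -85, 270, -50, 0, 0, 0], [150, -85, 270, -50, 0, 0, 0], [150, -85, 270, -50, 0, 0, 0]]
  ]
}}

```text
time_s: 28.22
position: [0.5005, -0.0268, 0.293]
eef_rot: [-3.124, -0.307, 0.002]
force: [-0.7, 0.6, -0.1]
grip_width: 0.035
grip_force: 0.0
```

```bash
python3 - <<'E'
from h import *
go()
d=grab('wrist','w11');T=grab('top','t11');T0=load('top0');S=grab('scene','s11')
def al(n,x,y,w,h,ref,cur):
    A=ref[y:y+h,x:x+w];B=cur[y-6:y+h+6,x-6:x+w+6]
    r=cv2.matchTemplate(B,A,cv2.TM_CCOEFF_NORMED);_,v,_,l=cv2.minMaxLoc(r);print(n,'shift',l[0]-6,l[1]-6,round(v,3))
f=lambda q:np.asarray(q['frame'])
al('top bar',208,220,32,55,f(T0),f(T));al('scene bar',378,165,20,25,f(load('scene0')),f(S));al('top rearedge',232,215,20,50,f(T0),f(T))
c=proj(d,[[.576,-.002,.0]])[0];e=proj(d,[[.576+.05,-.002,.078]])[0];print(c,e)
g=f(d).mean(2);x,y=c.round().astype(int);k=75
p=cv2.resize(g[max(y-k,0):y+k,max(x-k,0):x+k],(75,40),interpolation=cv2.INTER_AREA)
ch=" .:-=+*#%@"
print('\n'.join(''.join(ch[min(9,int(v/25.6))] for v in r) for r in p))
E
```

```text
t 28.23 pos [ 0.5005 -0.0268  0.293 ] F [-0.7  0.6 -0.1] w 0.035 j [-0.3  -0.08  1.67  0.    1.55  1.08]
top bar shift 0 0 0.997
scene bar shift 0 0 0.999
top rearedge shift 0 0 0.997
[306.86135715 110.73900032] [315.95893146  51.70780098]
--------+%@@@@@@@@@@@@@@@@@@@@@@@@@@@@@@@@@@@@@@@@@@@@@@@@@@@@@@@@@@@@@@@@@
        .=@@@@@@@@@@@@@@@@@@@@@@@@@@@@@@@@@@@@@@@@@@@@@@@@@@@@@@@@@@@@@@@@@
     ....-@@@@@@@@@@@%%##**++++***##%@@@@@@@@@@@@@@@@@@@@@@@@@@@@@@@@@@@@@@
.........-%@@@@@@%*+=----:-:::::::::--=*#%@@@@@@@@@@@@@@@@@@@@@@@@@@@@@@@@@
.........-%@@@#+=--------::::::::::::::::-=*%@@@@@@@@@@@@@@@@@@@@@@@@@@@@@@
.........:#%*=------------::::::::::::::::::-+#%@@@@@@@@@@@@@@@@@@@@@@@@@@@
..........-------------------::::::::::::::::::=#@@@@@@@@@@@@@@@@@@@@@@@@@@
..........:---------------------:::::::::::::::::+%@@@@@@@@@@@@@@@@@@@@@@@@
..........:--------------=+**####**+=--:::::::::::-*%@@@@@@@@@@@@@@@@@@@@@@
..........:----------=*#%%@@@@@@@@@@@%%#+-::::::::::+%@@@@@@@@@@@@@@@@@@@@@
..........:-------=*#%@@@@@@@@%%%@@@@@@@@%+-:::::::::+%@@@@@@@@@@@@@@@@@@@@
..........:------+#%@@@@
[... 1479 characters left out ...]
@@@@@@@@@@@@@@@@
==+++++++++#%%%%*+========================*#%@%%%%%%%%%%@@@@@@@@@@@@@@@@@@@
+*##%%%%%%%%%%%%%%%##**++===========++*#%%@%%%%%%%%%%%@@@@@@@@@@@@@@@@@@@@@
===++++*##%@%%%%%%%%@@@%%%%%####%%%%%@@@%%%%%@%%%%%%%@@@@@@@@@@@@@@@@@@@@@@
====++++++*#%%%%@%%%%@@@@@@@@%%%%%%%%%%%%%%%%%%%%%@@@@@@@@@@@@@@@@@@@@@@@@@
=====++++++++#%%%%%%%%%%@@@@%%@%%%%%%%%%%%%%%%%%@@@@@@@@@@@@@@@@@@@@@@@@@@@
===+++++++++++*#%%%%%%%%%@@@%@@%%%%%%%%%%%@@@@@@@@@@@@@@@@@@@@@@@@@@@@@@@@@
++++++++++++++++++*#%%%%%%##%%%%@@%%@@@@@@@@@@@@@@@@@@@@@@@@@@@@@@@@@@@@@@@
=+++++++++++++++++++*+*##*++**###@@@@@@@@@@@@@@@@@@@@@@@@@@@@@@@@@@@@@@@@@@
++++++++++++++++++++++++*+++****#@@@@@@@@@@@@@@@@@@@@@@@@@@@@@@@@@@@@@@@@@@
```

The tray is back exactly as it started. Two caps are clear in the cup, with a faint third outline at the left. One contrast-stretched check of that spot.

```bash
python3 - <<'E'
from h import *
d=load('w11');g=np.asarray(d['frame']).astype(float)
x0,y0=307-75,111-75
r=g[y0+45:y0+110,x0+20:x0+75]
b=(r[:,:,0]-r[:,:,2]); m=r.mean(2)
for q,lo,hi in((m,200,256),):
    q=cv2.resize(q,(70,36),interpolation=cv2.INTER_AREA); print('\n'.join(''.join("0123456789"[int(np.clip((v-lo)/(hi-lo)*10,0,9))] for v in w) for w in q))
E
```

```text
0000000000000000002455555556666666666666666666777530000034567788888888
0000000000000000045566666666666666666666777777787640000035677888888888
0000000000000003556666666666666666667777888888877510000034667778887777
0000000000000045666666666666666677778888888888876300000000001234555555
0000000000001566666666666667777788888888888888887654320000000000000000
0000000000025666666666667777888888888888888888888888877665543100000000
0000000000035555555666667788888888888888888888888888888776666666654434
0000000000355566666677788888888888777888888888888888888887777666666666
0000000002455555666778888888777788888888888888888888888888887777776666
0000000004555566677788887777677888888888888888888888888888888888887777
0000000025566667788888887667788888888888888888888888788888888888888888
0000000025556677888888877777888888888888888888888888777888888888888888
0000000025555667777777766778888888888888888888888888777788888888888888
0000000035555566666666667788888888888888888888888888777778888888888888
0000000045566656666666666778888888888888888888888888776678888888888888
00000000355566566666554356788888888
[... 755 characters left out ...]
0000000035666666666666666666666667788877530003578888888888877
0000000000000000001456666666666666666666667788876300025678888888888777
0000000000000000000014566666666666666666667778875200135677788888877766
0000000000000000000000035566666666666666666777762000024566777788877766
0000000000000000000000000134566666666666666777751000000134566777777766
0000000000000000000000000000345666666666667778764100000001245666776666
0000000000000000000000000000000034556666667788887763000000000245666667
0000000000000000000000000000000000001345566778888887765432000245666666
0000000000000000000000000000000000000000000346677777777776654444332100
0000000000000000000000000000000000000000000000000000000000000000000000
```

The third cap shows as a clear flat disc in the cup, so all three are in. Handing in.

```bash
python3 -c "
from workcell import order
print(order.job_done())"
```

```text
the job is handed in; nothing more can be done
None
```

I've handed the job in at about 28 s: all three caps are in the cup, the scraper is back in its rack, and the tray is flat again. The last camera checks showed the cup, can and terminal where they started; I did not compare the tape roll.

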